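# Sweep the offcuts off the bench board into the tray

### The arm

A 7-joint arm with a two-finger parallel gripper is mounted at the origin on the work surface. World frame = base frame: x ahead of the robot, y to its left, z up, the work surface at z = 0. Lengths are in m, angles in rad, forces in N, time in s.
With the tool pointing down it reaches from about 0.425 to 0.975 m from the base axis. Payload 16.7 kg.
Tool frame: the origin (TCP) lies midway between the tips of the shut fingers; the grasp point (between the pads) lies 19 mm behind it (bot.grip_point_offset is the distance from the TCP to the grasp point, in m); z points along the fingers, y is the direction in which the jaws open and shut (so a half turn about z gives the same grasp; the last joint's range is limited). The gripper opens to 85 mm and grips with 20 to 120 N. Pads are 22 mm wide; open, the fingers measure 114 mm over their backs; the gripper's body (76 mm by 85 mm) begins 54 mm behind the grasp point. The pads swing forward as they close: fully open they stand 13 mm farther back than shut.
Start: joints at [-1.359, 0.426, 0.074, 1.606, -0.034, 1.111, -0.067], TCP at [0.238, 0.632, 0.231] pointing down, gripper open.
Joint ranges: [-2.85, 2.85], [-0.5, 2.14], [-1.23, 1.37], [0.21, 2.46], [-1.02, 4.16], [0.16, 2.05], [-2.73, 2.73]. Speed limits (rad/s): [1.89, 1.89, 2.39, 2.39, 3.01, 3.01, 3.01].

### API

Orientations are given as a rotation vector (axis times angle).
In Python, from workcell import bot gives the robot as it stands. The module is installed in compiled form; this text tells all that it offers.
- The arm moves only by the tool carry_out, never from a script. Its arguments are lists of equal length, an entry for each row: "linear": the shift along the world's x, y, z in m, a list of three; "dr": the turn, a rotation vector about the world's x, y, z in degrees, a list of three. A call has 1 to 12 rows; each row is the pose to reach, as a shift and turn from the pose commanded when the call began; what a row does not reach only later rows make up. A row lasts 1/10 s, in which the tool goes at most 50 mm and 8.59 degrees, less where a joint would pass 70% of its speed; a pose out of reach is approached as far as the arm can. A call with a gripper value outside its range is refused whole. "fingers" is the opening, from 0 (shut) to 1 (fully open), set as the call begins (left out, the last holds). The fingers move at their own pace and stop on an object; the grip force is fixed at half the most. Time passes only in rows, so rows that repeat a pose let the fingers close. It gives the time, the measured TCP pose, the force and the opening at its end, in the units of the state.
- bot.get_obs(): the state, without advancing time (a new reading comes with each control period).
- bot.grab_frame(name): name is "side" or "top"; returns a dict with "image" (384x512x3 uint8, red, green, blue), "intrinsics" (3x3 intrinsics, pixels), "R" (3x3) and "t" (3): a world point X has camera coordinates R X + t. Camera axes: x right, y down, z forward; pixel columns grow to the right and rows downward; lengths in m; the calibration is good to about 2 mm. A picture is of the moment at which its call begins. There is no depth.
- bot.finish_job(): hands the job in, once; it reports no verdict.
The state is a dict: "clock": time; "joint_positions": joint angles; "qd": joint speeds; "joint_torque": joint torques, N m; "position": TCP position; "orientation": TCP orientation; "force": force on the tool from outside, world axes, zero at the start; "ft_torque": the same for the moment, N m; "gripper_width": finger opening in m.
Only numpy, scipy, OpenCV 4.12 (cv2) and the standard library are available. Lean on these libraries where they do the work, as an engineer would, in place of code of your own. Each camera call takes 0.05 s, during which the arm holds its last target.

### The job

Clear the work board: with the gripper's fingers shut, sweep the three small wooden offcuts along the board and off its end, so that all three drop into the empty steel tray standing against that end. Only push them: do not straddle, pinch, pick up or lift them. Leave the tin and the upright bolt standing where they are on the board.

Things in the scene. Friction and masses are not known exactly. Their poses are not given: they have to be found in the camera images.
- board: fixed dark wooden work board, 250 mm (its x) by 360 mm (its y), top face 80 mm above the bench. Origin at the centre of its underside, on the bench. Along its near and far sides (x = -118 and +118 mm) runs a rail 14 mm wide that stands 12 mm above the top face; its two ends (y = -180 and +180 mm) have no rail. The tray stands against one end and the tool rack against the other; which is which varies.
- tray: fixed open empty steel tray, 290 mm (its x, same direction as the board's x) by 140 mm (its y), walls 4 mm thick and 62 mm high, so its rim lies 18 mm below the board's top face. Its long wall touches the board's end. Origin at the centre of its underside, on the bench.
- rack: fixed solid wooden tool rack, 250 by 140 mm, 64 mm high, four files lying on it reach 76 mm above the bench; it touches the board's other end. Origin at the centre of its underside. Not to be swept into.
- block_c (a point): offcut 1: plain light-wood block 36 x 26 x 18 mm (x, y, height) lying on the board; its yaw is arbitrary. Site at the centre of its outline, half-way up (9 mm above its underside), x along its length. Weighs about 20 g and slides easily under a light push.
- ell_c (a point): offcut 2: light-wood L-shaped piece, outline 38 x 34 x 18 mm, a notch in one corner, lying on the board; its yaw is arbitrary. Site at the centre of its outline, half-way up (9 mm above its underside), x along its length. Weighs about 20 g and slides easily under a light push.
- tenon_c (a point): offcut 3: light-wood piece, 44 x 22 x 18 mm, one end stepped down to a tongue 10 mm wide and 18 mm long, lying on the board; its yaw is arbitrary. Site at the centre of its outline, half-way up (9 mm above its underside), x along its length. Weighs about 20 g and slides easily under a light push.
- tin: small round aluminium tin with lid, 44 mm across, 34 mm high, 150 g, standing on the board towards its far rail. Origin at the centre of its underside. To be left alone.
- bolt: steel bolt standing on its head on the board towards its far rail, head 27 mm across and 10 mm high, shank 16 mm, 40 mm high in all, 120 g. Origin at the centre of its underside. To be left alone.

How it is judged:
By the outcome, as a careful person would: the job done as asked, in the order asked, and still so for the second after the job is handed in, with the robot touching nothing.
It also fails if it takes over 61 s, if anything falls off the work surface, if the arm or the gripper's body presses on something with over 40 N, if the wrist force passes 120 N, or if a joint passes its speed limit or range.

## Working session

There is one attempt and no reset: what is moved stays moved. The work goes in short steps, Python scripts to look and compute and a tool call to move; the robot and the scene stay as the last step left them, time stands still between calls to the robot, and variables do not carry over. Pictures are saved under pics/ and viewed, and the job is handed in when it is done.

Besides the shell and the picture viewer there is one more tool, called after ">>>" as name(argument=value, ...) on one line, values as JSON. carry_out: Moves the arm, as the interface text tells. Its arguments: {"type":"object","properties":{"linear":{"type":"array"},"dr":{"type":"array"},"fingers":{"type":"number"}},"required":["linear","dr"]}

```bash
mkdir -p pics; cat > h.py <<'E'
import numpy as np, cv2
from workcell import bot
def grab(n,f):
    d=bot.grab_frame(n); cv2.imwrite(f,d["image"][:,:,::-1]); np.savez(''+n+'.npz',K=d["intrinsics"],R=d["R"],t=d["t"]); return d
def ray(n,u,v,z):
    d=np.load(''+n+'.npz'); K,R,t=d['K'],d['R'],np.ravel(d['t'])
    c=-R.T@t; r=R.T@np.linalg.inv(K)@np.array([u,v,1.]); return c+r*(z-c[2])/r[2]
def proj(n,X):
    d=np.load(''+n+'.npz'); p=d['K']@(d['R']@np.array(X)+np.ravel(d['t'])); return p[:2]/p[2]
E
python3 - <<'E'
from h import *
for n in("side","top"):
    d=grab(n,f"pics/{n}0.png"); print(n,-d["R"].T@np.ravel(d["t"]))
    cv2.imwrite(f"pics/{n}0b.png",cv2.resize(d["image"][:,:,::-1],(800,600),interpolation=cv2.INTER_CUBIC))
print(bot.get_obs())
E
```

```text
side [0.44882906 0.75355543 0.55509631]
top [0.45227705 0.02938932 0.90041743]
{'clock': 0.1, 'joint_positions': array([-1.35951789,  0.42665838,  0.07385685,  1.606569  , -0.03408025,
        1.11078721, -0.06712205]), 'qd': array([-0.0005098 , -0.00167723,  0.00133115, -0.00145953,  0.00168569,
        0.00069733, -0.00018899]), 'joint_torque': array([ 1.10536916e-02, -9.51538754e+01,  3.77268657e+00, -4.64407039e+01,
        1.96243403e-02,  6.43890511e-03, -1.59726108e-05]), 'position': array([0.23817678, 0.6311788 , 0.23067666]), 'orientation': array([-5.63697308e-01, -3.09049524e+00,  1.81836642e-03]), 'force': array([ 0.03820523, -0.23344676, -1.03921152]), 'ft_torque': array([ 0.03896182,  0.01921343, -0.00024236]), 'gripper_width': 0.08561586295642398}
```

View pics/top0b.png

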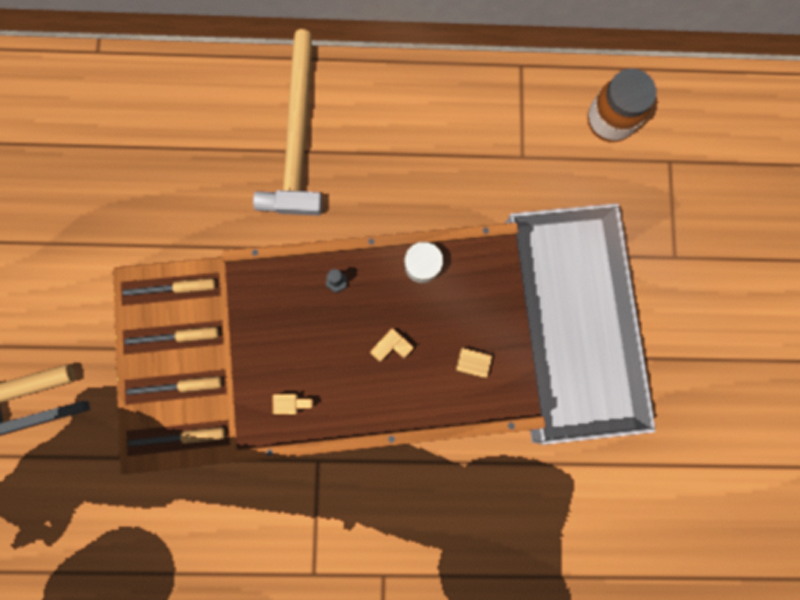

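View pics/side0b.png

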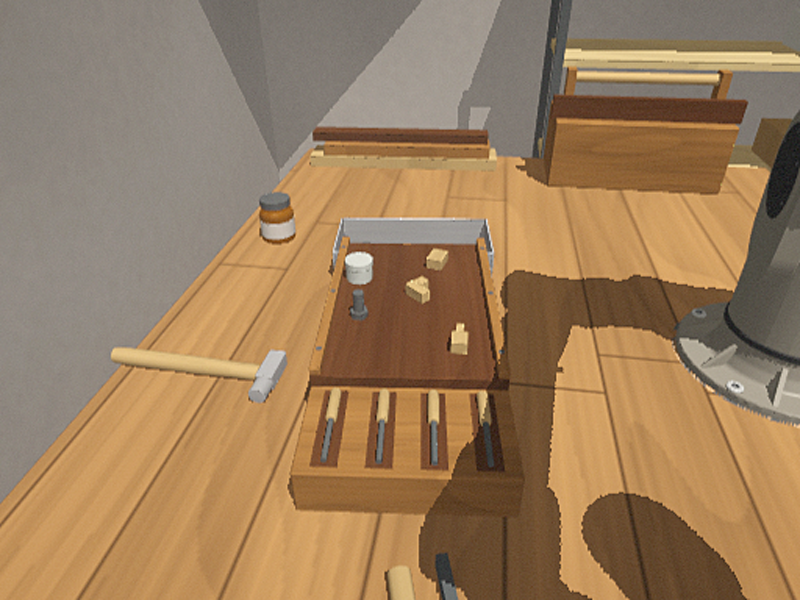

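```bash
python3 - <<'E'
from h import *
d=np.load('top.npz')
im=cv2.imread('pics/top0.png')
c=im[190:280,140:380]; cv2.imwrite('pics/c0.png',cv2.resize(c,None,fx=3.3,fy=3.3,interpolation=cv2.INTER_CUBIC))
s=.64
P=dict(bl_rackfar=(228,262,.08),rack_near=(236,447,.08),tray_far=(518,232,.08),tray_near=(543,417,.08),tray_of=(620,206,.062),tray_on=(654,430,.062),block=(475,362,.098),ell=(392,345,.098),tenonbody=(285,404,.098),tenontip=(312,404,.098),tin=(424,261,.114),boltbase=(337,283,.085))
for k,(u,v,z) in P.items(): print(k,ray('top',u*s,v*s,z).round(4))
E
```

```text
bl_rackfar [0.6367 0.2234 0.08  ]
rack_near [0.4172 0.2009 0.08  ]
tray_far [ 0.6831 -0.1312  0.08  ]
tray_near [ 0.4573 -0.1583  0.08  ]
tray_of [ 0.7259 -0.2668  0.062 ]
tray_on [ 0.444  -0.2977  0.062 ]
block [ 0.5194 -0.0751  0.098 ]
ell [0.5375 0.0224 0.098 ]
tenonbody [0.4671 0.1441 0.098 ]
tenontip [0.4676 0.1132 0.098 ]
tin [ 0.6356 -0.0131  0.114 ]
boltbase [0.6127 0.0902 0.085 ]
```

View pics/c0.png

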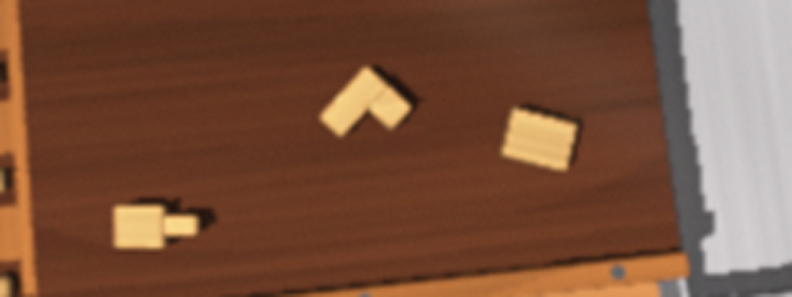

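Top view: image right is −y. The tray is at the −y end (right), the rack at the left. The block is at (475,362), the ell at (392,345) and the tenon at (285,404), with its flat butt facing the rack. The tin at (424,261) and bolt at (337,283) are both well off those lanes. Board yaw is about 6.8° and the measured sizes fit (about 227 mm between rails, 358 mm long). First I'll shut the fingers and turn them so the wide face points along the board.

>>> carry_out(linear=[[0.02,-0.035,0],[0.043,-0.07,0],[0.065,-0.107,0],[0.087,-0.143,0],[0.109,-0.18,0],[0.131,-0.215,0],[0.153,-0.25,-0.005],[0.175,-0.287,-0.01],[0.197,-0.323,-0.015],[0.218,-0.36,-0.02],[0.24,-0.395,-0.025],[0.262,-0.431,-0.03]], dr=[[0,0,-5],[0,0,-10],[0,0,-15.5],[0,0,-21],[0,0,-26],[0,0,-31],[0,0,-36.5],[0,0,-42],[0,0,-47],[0,0,-52],[0,0,-57.5],[0,0,-62.6]], fingers=0)

```text
clock: 1.3
position: [0.5008, 0.199, 0.2011]
orientation: [-2.091, -2.344, -0.0]
force: [0.9, 0.2, -0.6]
gripper_width: -0.0001
```

```bash
cat >> h.py <<'E'
C=np.array([.5486,.0337]); th=np.radians(6.8); EX=np.array([np.cos(th),np.sin(th)]); EY=np.array([-np.sin(th),np.cos(th)])
def b2w(x,y): return C+EX*x+EY*y
def w2b(p): p=np.array(p)[:2]-C; return np.array([p@EX,p@EY])
def cp(u,v,z=.098): return w2b(ray('top',140+u/3.3,190+v/3.3,z))
E
python3 - <<'E'
from h import *
o=bot.get_obs(); print(o['clock'],o['position'],o['orientation'],o['force'],o['gripper_width'])
for n,l in dict(block=[(513,108),(578,122),(567,170),(502,155)],ell=[(370,67),(320,115),(340,137),(392,130),(411,105)],ten=[(113,205),(113,248),(198,215),(198,236)]).items():
    print(n,[tuple((cp(*p)*1000).round()) for p in l])
print(b2w(-.042,-.062))
d=grab("top","pics/t1.png");cv2.imwrite("pics/t1.png",cv2.resize(d["image"][:,:,::-1],(800,600)))
E
```

```text
1.3 [0.50076532 0.19900733 0.20111327] [-2.09147833e+00 -2.34396594e+00 -8.44634505e-05] [ 0.88153867  0.21906213 -0.60869083] -5.0634632128291135e-05
block [(np.float64(-24.0), np.float64(-91.0)), (np.float64(-35.0), np.float64(-126.0)), (np.float64(-61.0), np.float64(-117.0)), (np.float64(-49.0), np.float64(-82.0))]
ell [(np.float64(7.0), np.float64(-14.0)), (np.float64(-17.0), np.float64(16.0)), (np.float64(-30.0), np.float64(6.0)), (np.float64(-29.0), np.float64(-23.0)), (np.float64(-17.0), np.float64(-35.0))]
ten [(np.float64(-55.0), np.float64(133.0)), (np.float64(-78.0), np.float64(135.0)), (np.float64(-65.0), np.float64(87.0)), (np.float64(-76.0), np.float64(88.0))]
[ 0.51423649 -0.03283683]
```

View pics/t1.png

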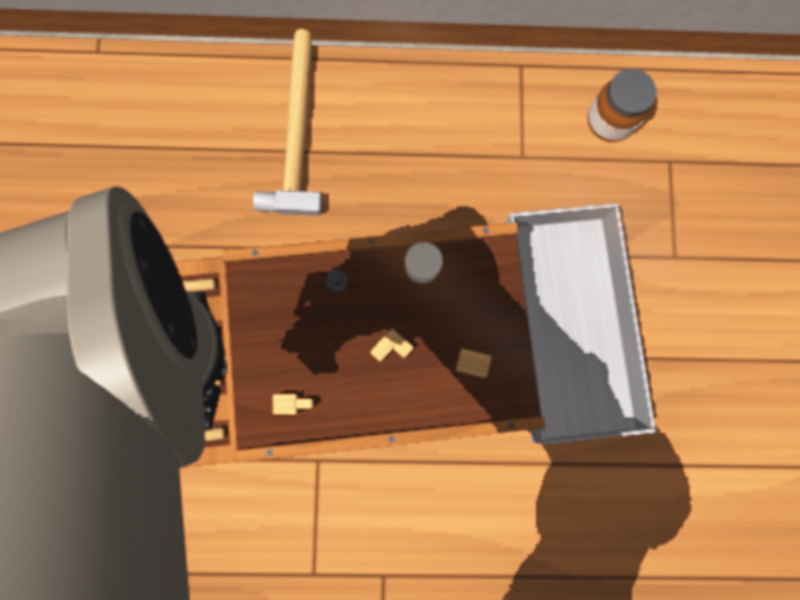

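>>> carry_out(linear=[[0.002,-0.04,0],[0.005,-0.08,0],[0.008,-0.12,0],[0.011,-0.16,0],[0.013,-0.2,0],[0.0135,-0.232,0],[0.0135,-0.232,-0.03],[0.0135,-0.232,-0.06],[0.0135,-0.232,-0.085],[0.0135,-0.232,-0.1],[0.0135,-0.232,-0.11],[0.0135,-0.232,-0.115]], dr=[[0,0,0],[0,0,0],[0,0,0],[0,0,0],[0,0,0],[0,0,0],[0,0,0],[0,0,0],[0,0,0],[0,0,0],[0,0,0],[0,0,0]])

```text
clock: 2.55
position: [0.5135, -0.0315, 0.0856]
orientation: [-2.087, -2.347, 0.001]
force: [0.3, 0.2, -0.8]
gripper_width: -0.0
```

```bash
cat > sv.py <<'E'
from h import *
import sys
n=sys.argv[1]
d=grab("side",f"pics/{n}.png"); im=d["image"][130:280,170:350,::-1]
cv2.imwrite(f"pics/{n}.png",cv2.resize(im,None,fx=4,fy=4,interpolation=cv2.INTER_CUBIC))
o=bot.get_obs(); print(o['clock'],o['position'].round(4),o['orientation'].round(3),o['force'].round(1),'board',w2b(o['position']).round(4))
E
python3 sv.py s1
```

```text
2.6 [ 0.5135 -0.0315  0.0855] [-2.087e+00 -2.348e+00  1.000e-03] [-1.6  0.1 -1.6] board [-0.0426 -0.0606]
```

View pics/s1.png

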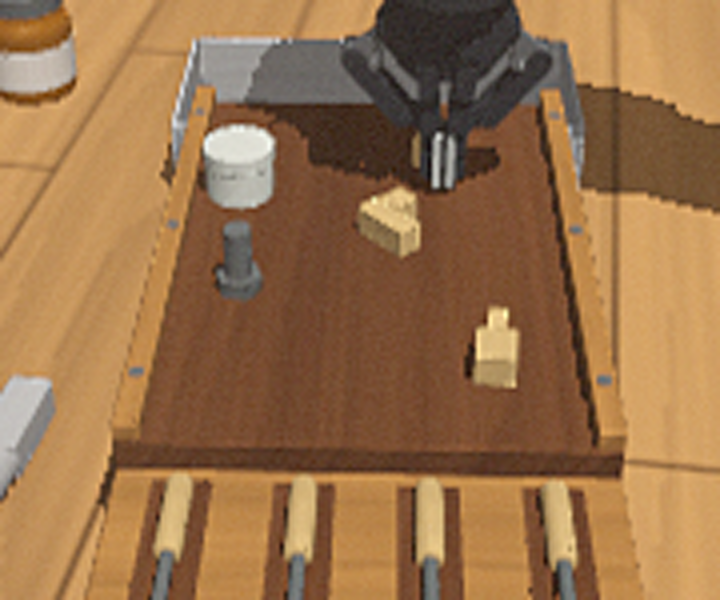

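>>> carry_out(linear=[[0.001,-0.006,0],[0.0015,-0.012,0],[0.002,-0.018,0],[0.003,-0.025,0],[0.004,-0.034,0],[0.0053,-0.044,0],[0.0067,-0.056,0],[0.008,-0.069,0],[0.01,-0.083,0],[0.0115,-0.098,0],[0.0135,-0.113,0],[0.0155,-0.13,0]], dr=[[0,0,0],[0,0,0],[0,0,0],[0,0,0],[0,0,0],[0,0,0],[0,0,0],[0,0,0],[0,0,0],[0,0,0],[0,0,0],[0,0,0]])

```text
clock: 3.8
position: [0.5294, -0.1628, 0.0863]
orientation: [-2.087, -2.348, 0.0]
force: [-0.4, 0.6, -1.0]
gripper_width: 0.0003
```

```bash
python3 sv.py s2
```

```text
3.85 [ 0.5295 -0.1659  0.0866] [ 2.089e+00  2.344e+00 -1.000e-03] [-1.1 -3.1  0.6] board [-0.0426 -0.1959]
```

View pics/s2.png

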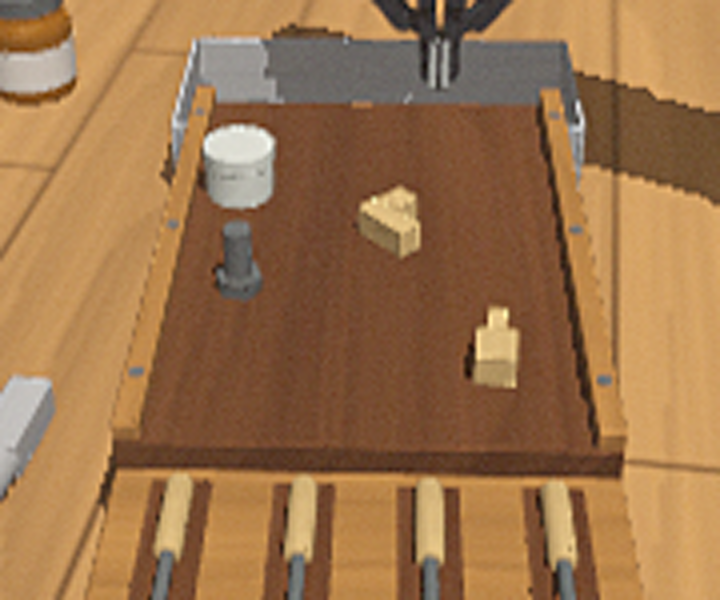

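```bash
python3 -c "
from h import *
p=bot.get_obs()['position'][:2]; print(p, b2w(-.013,.038)-p, b2w(-.0665,.162)-p)"
```

```text
[ 0.52948093 -0.16591433] [0.00171117 0.23580777] [-0.06609458  0.35260088]
```

>>> carry_out(linear=[[0,0.0,0.04],[0,0.02,0.065],[0,0.06,0.075],[0,0.105,0.075],[0.001,0.15,0.075],[0.002,0.195,0.075],[0.002,0.225,0.075],[0.002,0.232,0.06],[0.002,0.232,0.04],[0.002,0.232,0.02],[0.002,0.232,0.007],[0.002,0.232,0.0]], dr=[[0,0,0],[0,0,0],[0,0,0],[0,0,0],[0,0,0],[0,0,0],[0,0,0],[0,0,0],[0,0,0],[0,0,0],[0,0,0],[0,0,0]])

```text
clock: 5.05
position: [0.5311, 0.0698, 0.0853]
orientation: [-2.088, -2.347, 0.002]
force: [0.3, 0.5, 0.6]
gripper_width: 0.0001
```

```bash
python3 sv.py s3; python3 - <<'E'
from h import *
d=grab("top","pics/t3.png");cv2.imwrite("pics/t3.png",cv2.resize(d["image"][:,:,::-1],(800,600)))
E
```

```text
5.1 [0.5309 0.0699 0.0849] [-2.087e+00 -2.347e+00  2.000e-03] [-0.6 -0.5 -0.8] board [-0.0133  0.0381]
```

View pics/s3.png

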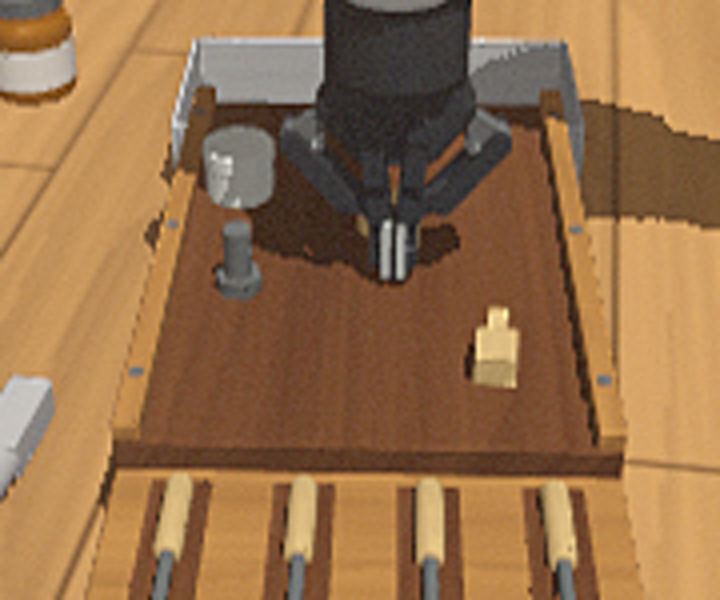

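View pics/t3.png

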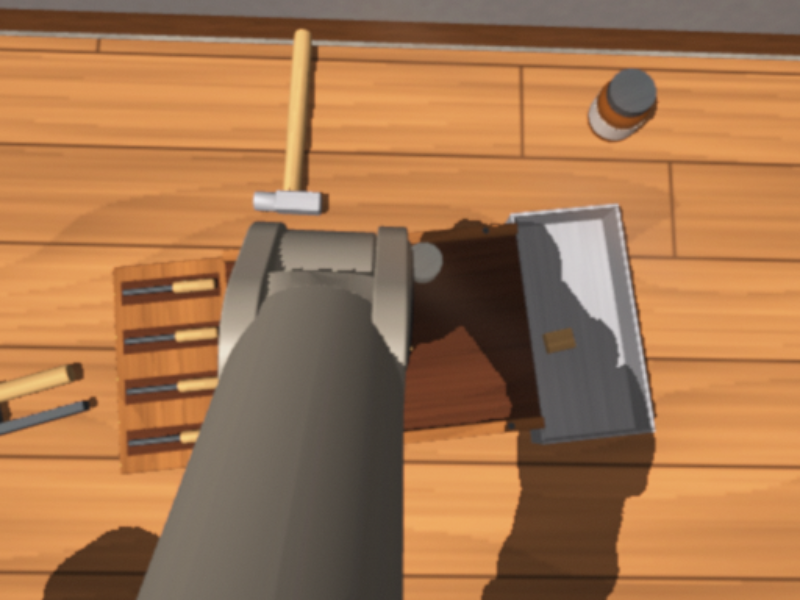

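Top view: the block lies flat in the tray at (560,341). In the side view the fingers stand behind the ell at (393,250), and the tin and bolt haven't moved. Next I'll push the ell.

>>> carry_out(linear=[[0.001,-0.006,0],[0.0015,-0.012,0],[0.002,-0.018,0],[0.003,-0.024,0],[0.0037,-0.031,0],[0.0046,-0.039,0],[0.0056,-0.047,0],[0.0066,-0.056,0],[0.0076,-0.064,0],[0.0086,-0.072,0],[0.0095,-0.08,0],[0.0105,-0.087,0]], dr=[[0,0,0],[0,0,0],[0,0,0],[0,0,0],[0,0,0],[0,0,0],[0,0,0],[0,0,0],[0,0,0],[0,0,0],[0,0,0],[0,0,0]])

```text
clock: 6.35
position: [0.5418, -0.0173, 0.0863]
orientation: [-2.088, -2.348, 0.0]
force: [-0.3, -0.2, -0.2]
gripper_width: 0.0001
```

```bash
python3 sv.py s4
```

```text
6.4 [ 0.542  -0.0184  0.0864] [ 2.088  2.346 -0.   ] [ 0.2 -1.7 -0.4] board [-0.0127 -0.0509]
```

View pics/s4.png

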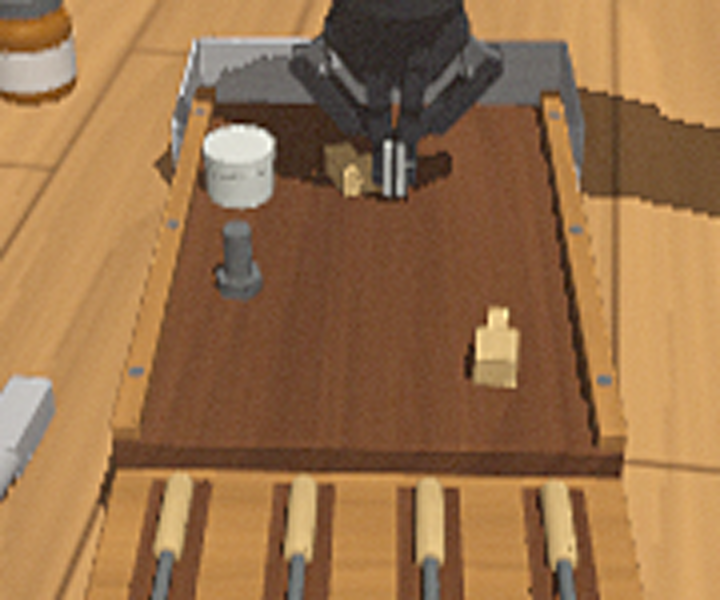

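>>> carry_out(linear=[[0,0.0,0.03],[0,0.0,0.065],[0,0.03,0.085],[0,0.075,0.085],[0,0.12,0.085],[0,0.165,0.085],[0,0.21,0.085],[0,0.22,0.085]], dr=[[0,0,0],[0,0,0],[0,0,0],[0,0,0],[0,0,0],[0,0,0],[0,0,0],[0,0,0]])

```text
clock: 7.2
position: [0.541, 0.2094, 0.171]
orientation: [-2.079, -2.354, -0.001]
force: [-0.8, -0.7, -0.2]
gripper_width: -0.0002
```

```bash
python3 sv.py s5; python3 - <<'E'
from h import *
d=grab("top","pics/t5.png");cv2.imwrite("pics/t5.png",cv2.resize(d["image"][140:290,140:400,::-1],None,fx=3,fy=3,interpolation=cv2.INTER_CUBIC))
E
```

```text
7.25 [0.5411 0.2084 0.171 ] [-2.080e+00 -2.353e+00 -1.000e-03] [0.2 2.6 0.1] board [0.0133 0.1743]
```

View pics/t5.png

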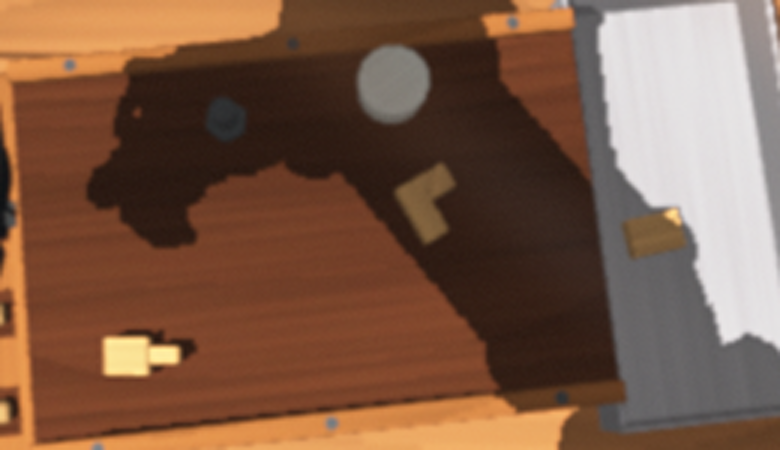

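View pics/s5.png

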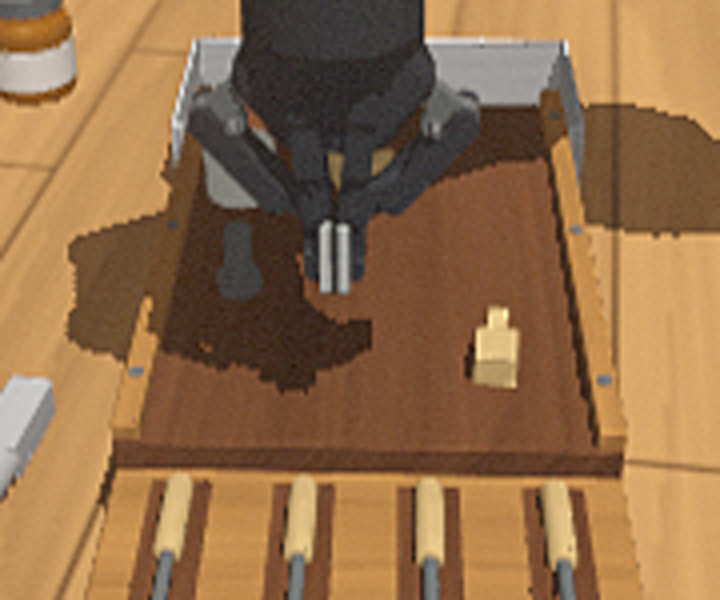

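```bash
python3 - <<'E'
from h import *
f=lambda u,v,z=.098:(w2b(ray('top',140+(u+.5)/3-.5,140+(v+.5)/3-.5,z))*1000).round(1)
for n,p in dict(vertex=(395,191),short1=(443,163),short2=(457,185),notch=(431,202),long2=(449,234),long1=(427,245)).items(): print(n,f(*p))
print('tin',f(393,82,.114),'bolt',f(227,119,.085))
print([f(*p) for p in[(103,337),(103,377),(181,346),(181,364)]])
E
```

```text
vertex [ 16.1 -50.6]
short1 [ 30.6 -82.1]
short2 [ 16.1 -89.2]
notch [  7.1 -72. ]
long2 [-13.6 -80.8]
long1 [-19.  -66.6]
tin [ 81.  -55.5] bolt [73.8 48.8]
[array([-54.7, 133.3]), array([-78.3, 135. ]), array([-64.7,  87.4]), array([-75.4,  88.3])]
```

```bash
python3 -c "
from h import *
o=bot.get_obs();p=np.array([.5417,.2029]); print(o['position'],o['force'],b2w(.0085,-.029),b2w(.0085,-.029)-p)"
```

```text
[0.54138487 0.20560688 0.17098181] [ 0.44999575 -0.6286624  -0.53788627] [0.56047392 0.00591043] [ 0.01877392 -0.19698957]
```

>>> carry_out(linear=[[0.004,-0.04,0],[0.009,-0.085,0],[0.013,-0.13,0],[0.017,-0.17,0],[0.0188,-0.195,0],[0.0188,-0.197,-0.02],[0.0188,-0.197,-0.045],[0.0188,-0.197,-0.065],[0.0188,-0.197,-0.078],[0.0188,-0.197,-0.085],[0.0188,-0.197,-0.085]], dr=[[0,0,0],[0,0,0],[0,0,0],[0,0,0],[0,0,0],[0,0,0],[0,0,0],[0,0,0],[0,0,0],[0,0,0],[0,0,0]])

```text
clock: 8.4
position: [0.5603, 0.0058, 0.0859]
orientation: [-2.088, -2.347, 0.001]
force: [-0.2, -0.3, -0.4]
gripper_width: -0.0001
```

>>> carry_out(linear=[[0.0007,-0.006,0],[0.0014,-0.012,0],[0.002,-0.017,0],[0.0026,-0.022,0],[0.0032,-0.027,0],[0.0038,-0.032,0],[0.0045,-0.038,0],[0.0052,-0.044,0],[0.006,-0.05,0],[0.006,-0.05,0]], dr=[[0,0,0],[0,0,0],[0,0,0],[0,0,0],[0,0,0],[0,0,0],[0,0,0],[0,0,0],[0,0,0],[0,0,0]])

```text
clock: 9.4
position: [0.5667, -0.0446, 0.0863]
orientation: [2.089, 2.346, -0.0]
force: [0.2, 0.3, -0.2]
gripper_width: -0.0
```

```bash
python3 sv.py s6
```

```text
9.45 [ 0.5666 -0.044   0.0863] [-2.088 -2.347  0.   ] [-0.4  0.2  0.4] board [ 0.0086 -0.0793]
```

View pics/s6.png

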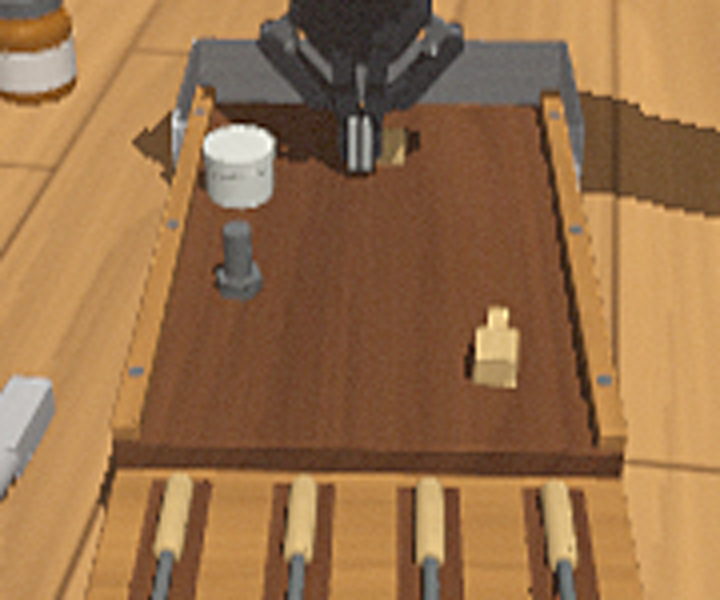

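```bash
python3 - <<'E'
from h import *
d=grab("side","pics/z.png"); im=d["image"][150:185,235:285,::-1]
cv2.imwrite("pics/z6.png",cv2.resize(im,None,fx=14,fy=14,interpolation=cv2.INTER_CUBIC))
f=lambda x,y,z:((proj('side',[*b2w(x,y),z])-[170,130])*4).round()
for x in(-.02,-.01,0,.01,.02,.03): print(x,f(x,-.09,.08),f(x,-.09,.098))
E
```

```text
-0.02 [404. 165.] [404. 140.]
-0.01 [388. 164.] [389. 140.]
0 [373. 164.] [373. 140.]
0.01 [357. 164.] [357. 140.]
0.02 [342. 164.] [341. 139.]
0.03 [326. 164.] [326. 139.]
```

View pics/z6.png

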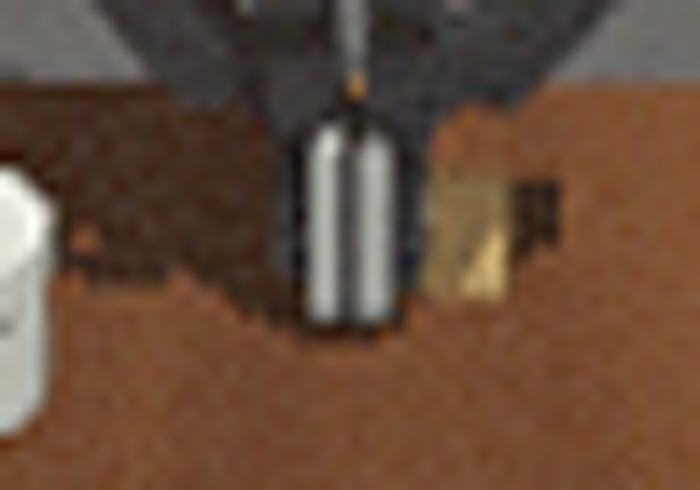

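Side crop: the ell now sits flush on the fingers. Its near end is at u=405, about bx −21 mm, so its centre of mass is at about +2 mm while the pusher is at +8.6 mm. I'll back off, move the pusher 7.5 mm towards the near side and carry on.

>>> carry_out(linear=[[-0.0012,0.01,0],[-0.0087,0.009,0],[-0.0087,0.009,0],[-0.0078,0.001,0],[-0.0068,-0.007,0],[-0.006,-0.0138,0],[-0.0051,-0.0208,0],[-0.0042,-0.0287,0],[-0.0033,-0.0367,0],[-0.0023,-0.0446,0],[-0.0014,-0.0526,0],[-0.0004,-0.0605,0]], dr=[[0,0,0],[0,0,0],[0,0,0],[0,0,0],[0,0,0],[0,0,0],[0,0,0],[0,0,0],[0,0,0],[0,0,0],[0,0,0],[0,0,0]])

```text
clock: 10.7
position: [0.5662, -0.1047, 0.0863]
orientation: [-2.087, -2.348, 0.0]
force: [0.3, 1.0, 0.2]
gripper_width: 0.0001
```

```bash
python3 sv.py s7
```

```text
10.75 [ 0.5663 -0.1062  0.0864] [ 2.088e+00  2.346e+00 -1.000e-03] [-0.7 -1.8 -0.6] board [ 0.001 -0.141]
```

View pics/s7.png

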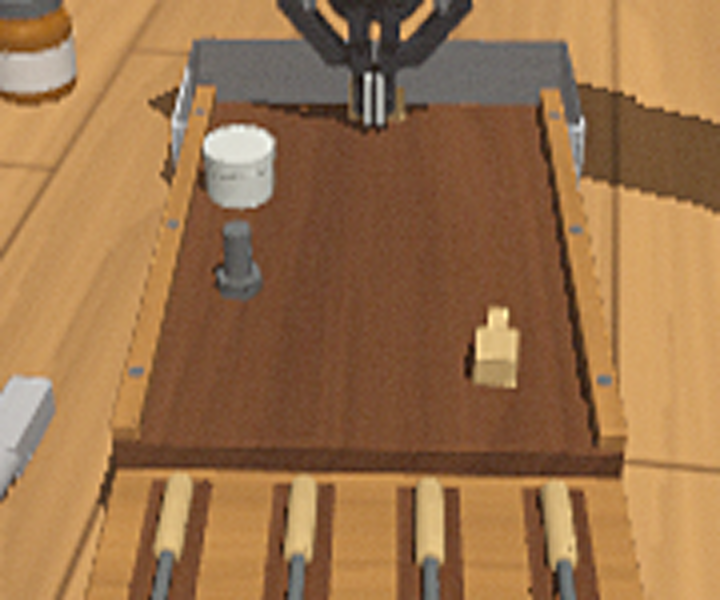

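The ell shows evenly on both sides of the fingers (350 and 403, row 110). I'll push it on over the edge.

>>> carry_out(linear=[[0.001,-0.008,0],[0.002,-0.017,0],[0.0032,-0.027,0],[0.0045,-0.038,0],[0.006,-0.05,0],[0.007,-0.06,0],[0.007,-0.06,0.01],[0.007,-0.06,0.05]], dr=[[0,0,0],[0,0,0],[0,0,0],[0,0,0],[0,0,0],[0,0,0],[0,0,0],[0,0,0]])

```text
clock: 11.55
position: [0.5712, -0.1637, 0.1343]
orientation: [-2.085, -2.344, 0.006]
force: [0.7, 0.7, 0.8]
gripper_width: -0.0001
```

```bash
python3 sv.py s8;  python3 -c "
from h import *
p=np.array([.5661+.007,-.1046-.06]); print(b2w(-.069,.158)-p)"
```

```text
11.6 [ 0.5746 -0.165   0.1423] [2.087 2.344 0.003] [ 4.9 -1.2  8.1] board [ 0.0023 -0.2004]
[-0.11172245  0.34701868]
```

View pics/s8.png

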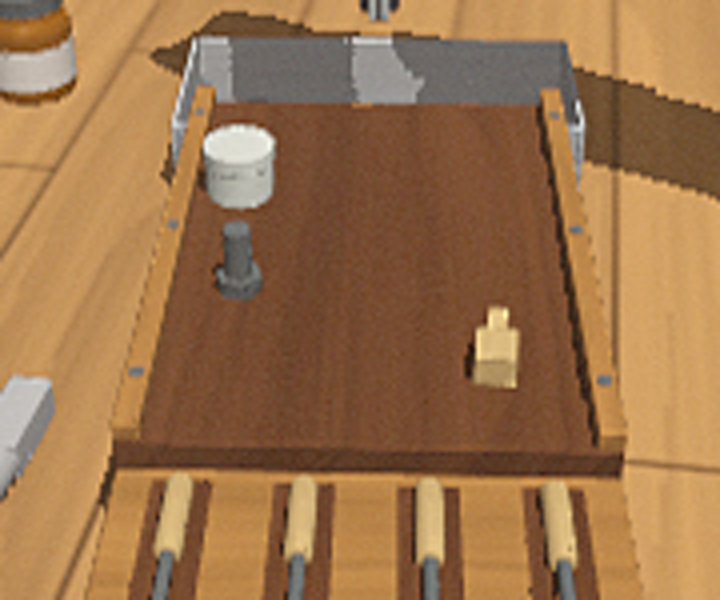

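Ell gone over the end. The tenon is untouched, so I'll go behind its butt.

>>> carry_out(linear=[[-0.012,0.035,0.02],[-0.026,0.078,0.03],[-0.04,0.122,0.03],[-0.054,0.165,0.03],[-0.068,0.208,0.03],[-0.082,0.25,0.03],[-0.096,0.293,0.03],[-0.106,0.328,0.03],[-0.1105,0.345,0.03],[-0.1105,0.345,0.02],[-0.1105,0.345,0.0]], dr=[[0,0,0],[0,0,0],[0,0,0],[0,0,0],[0,0,0],[0,0,0],[0,0,0],[0,0,0],[0,0,0],[0,0,0],[0,0,0]])

```text
clock: 12.7
position: [0.4634, 0.1817, 0.1372]
orientation: [2.085, 2.349, 0.005]
force: [-0.4, 0.6, -0.3]
gripper_width: -0.0001
```

```bash
python3 sv.py s9; python3 - <<'E'
from h import *
d=grab("top","pics/t9.png");cv2.imwrite("pics/t9.png",cv2.resize(d["image"][:,:,::-1],(800,600)))
E
```

```text
12.75 [0.4618 0.1804 0.1338] [-2.086e+00 -2.348e+00  2.000e-03] [-3.1 -1.3 -4.6] board [-0.0688  0.156 ]
```

View pics/t9.png

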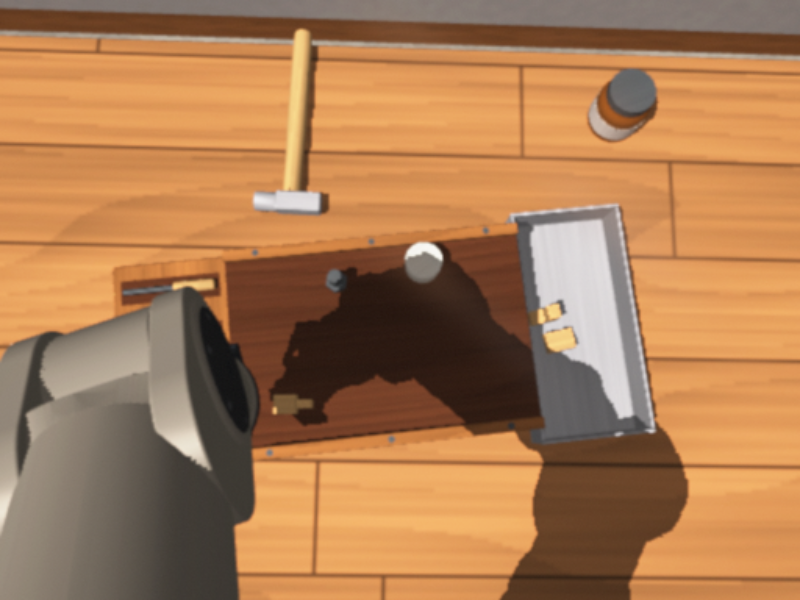

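View pics/s9.png

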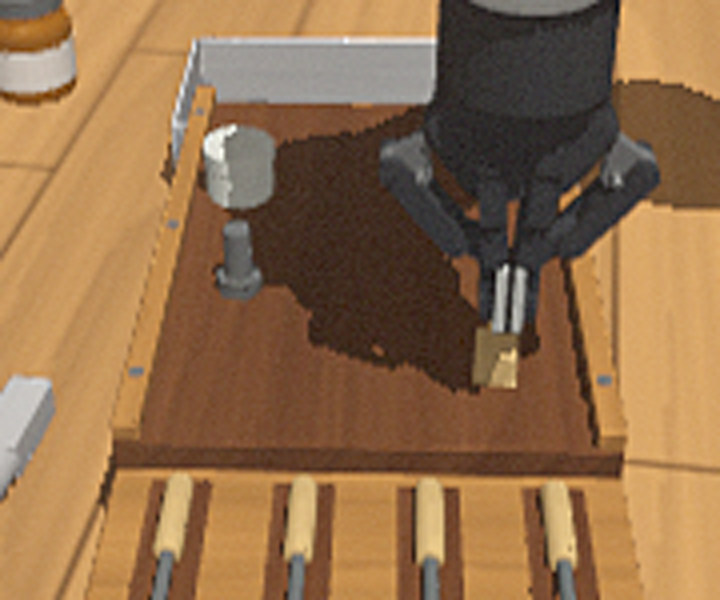

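Top view: the block (560,340) and ell (547,313) are both inside the tray. The tenon is still at (285,404). Now I'll lower behind it and check alignment.

>>> carry_out(linear=[[0,0,-0.015],[0,0,-0.03],[0,0,-0.042],[0,0,-0.05],[0,0,-0.05]], dr=[[0,0,0],[0,0,0],[0,0,0],[0,0,0],[0,0,0]])

```text
clock: 13.3
position: [0.4624, 0.1805, 0.0857]
orientation: [-2.088, -2.347, 0.002]
force: [1.2, -0.4, 0.7]
gripper_width: 0.0002
```

```bash
python3 sv.py s10
```

```text
13.35 [0.4627 0.1807 0.0863] [-2.088e+00 -2.347e+00  1.000e-03] [-0.4  0.5 -0.6] board [-0.0679  0.1561]
```

View pics/s10.png

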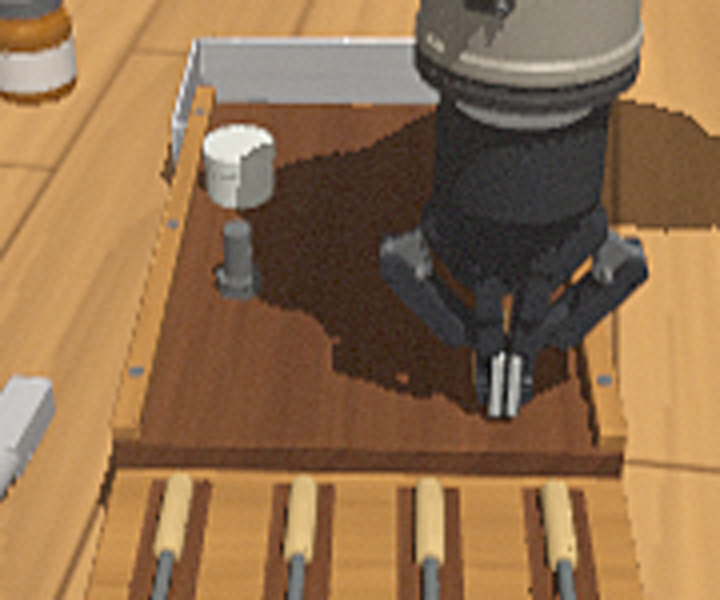

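>>> carry_out(linear=[[0.003,-0.003,0],[0.0035,-0.008,0],[0.004,-0.013,0],[0.0047,-0.019,0],[0.0056,-0.026,0],[0.0065,-0.034,0],[0.0075,-0.042,0],[0.0085,-0.051,0],[0.0096,-0.06,0],[0.0107,-0.069,0],[0.0117,-0.078,0],[0.0128,-0.087,0]], dr=[[0,0,0],[0,0,0],[0,0,0],[0,0,0],[0,0,0],[0,0,0],[0,0,0],[0,0,0],[0,0,0],[0,0,0],[0,0,0],[0,0,0]])

```text
clock: 14.55
position: [0.4756, 0.0932, 0.0863]
orientation: [-2.087, -2.348, 0.0]
force: [0.2, 0.5, -0.0]
gripper_width: -0.0004
```

```bash
python3 sv.py s11
```

```text
14.6 [0.4757 0.0917 0.0863] [ 2.089e+00  2.346e+00 -1.000e-03] [-0.2 -1.9 -0.8] board [-0.0656  0.0663]
```

View pics/s11.png

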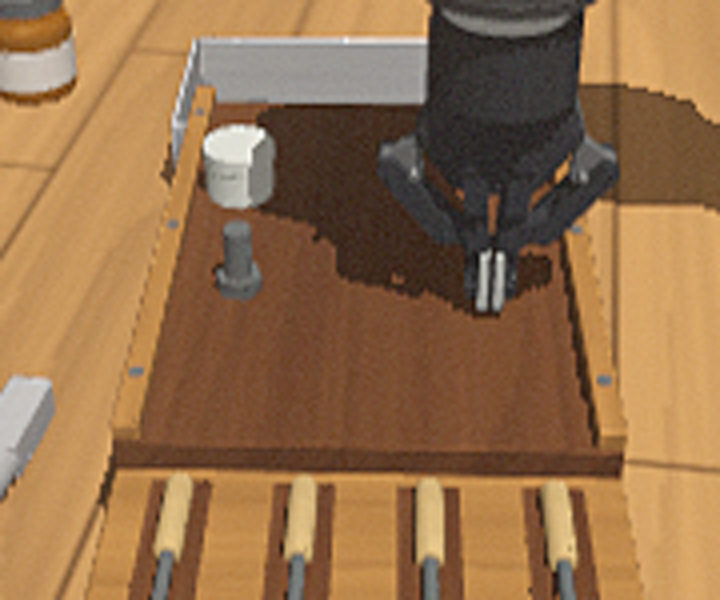

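The tenon is wholly hidden behind the fingers, so it is running straight. I'll continue.

>>> carry_out(linear=[[0.0008,-0.007,0],[0.0018,-0.015,0],[0.0027,-0.023,0],[0.0037,-0.031,0],[0.0047,-0.039,0],[0.0056,-0.047,0],[0.0066,-0.055,0],[0.0075,-0.063,0],[0.0085,-0.071,0],[0.0094,-0.079,0],[0.0104,-0.087,0],[0.0113,-0.095,0]], dr=[[0,0,0],[0,0,0],[0,0,0],[0,0,0],[0,0,0],[0,0,0],[0,0,0],[0,0,0],[0,0,0],[0,0,0],[0,0,0],[0,0,0]])

```text
clock: 15.8
position: [0.4869, -0.0016, 0.0863]
orientation: [-2.087, -2.348, -0.0]
force: [0.1, -0.3, 0.6]
gripper_width: 0.0002
```

```bash
python3 sv.py s12
```

```text
15.85 [ 0.4869 -0.0029  0.0864] [ 2.088  2.346 -0.   ] [ 0.3 -2.5 -0. ] board [-0.0656 -0.029 ]
```

View pics/s12.png

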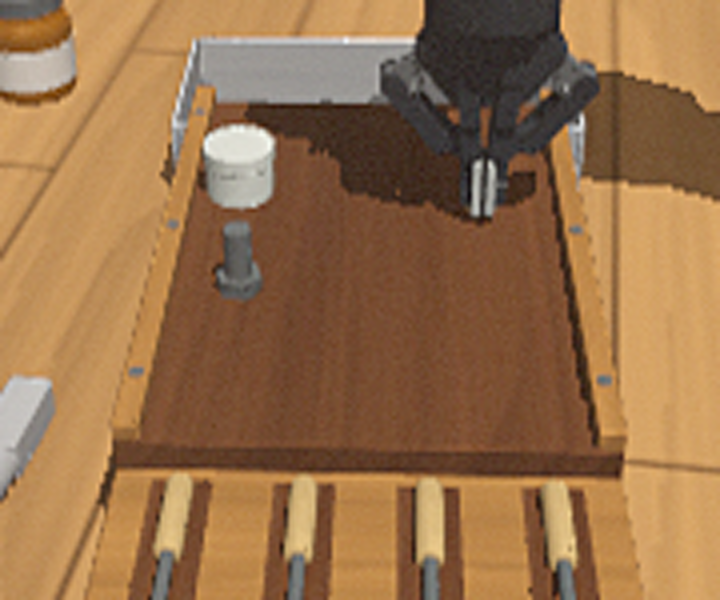

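Still hidden behind the fingers; carry on.

>>> carry_out(linear=[[0.0008,-0.007,0],[0.0018,-0.015,0],[0.0027,-0.023,0],[0.0037,-0.031,0],[0.0047,-0.039,0],[0.0056,-0.047,0],[0.0066,-0.055,0],[0.0075,-0.063,0],[0.0085,-0.071,0],[0.0094,-0.079,0],[0.0104,-0.087,0],[0.0113,-0.095,0]], dr=[[0,0,0],[0,0,0],[0,0,0],[0,0,0],[0,0,0],[0,0,0],[0,0,0],[0,0,0],[0,0,0],[0,0,0],[0,0,0],[0,0,0]])

```text
clock: 17.05
position: [0.4982, -0.0967, 0.0863]
orientation: [-2.087, -2.348, 0.0]
force: [-0.2, -0.4, -0.2]
gripper_width: 0.0001
```

```bash
python3 sv.py s13
```

```text
17.1 [ 0.4982 -0.098   0.0864] [ 2.088  2.346 -0.   ] [-1.  -1.3  0.1] board [-0.0656 -0.1248]
```

View pics/s13.png

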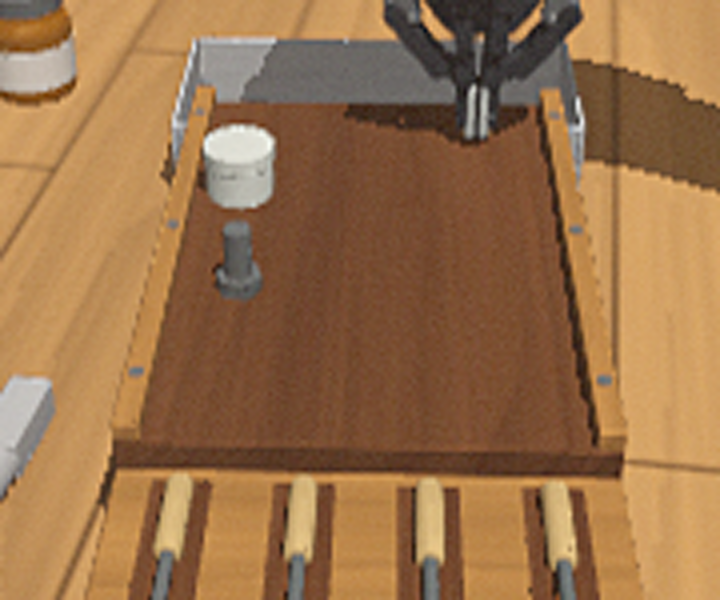

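>>> carry_out(linear=[[0.001,-0.008,0],[0.002,-0.017,0],[0.0032,-0.027,0],[0.0045,-0.038,0],[0.0058,-0.049,0],[0.0072,-0.061,0],[0.0085,-0.071,0],[0.0092,-0.077,0],[0.0092,-0.077,0.01],[0.0092,-0.077,0.04],[0.0092,-0.077,0.08]], dr=[[0,0,0],[0,0,0],[0,0,0],[0,0,0],[0,0,0],[0,0,0],[0,0,0],[0,0,0],[0,0,0],[0,0,0],[0,0,0]])

```text
clock: 18.2
position: [0.5063, -0.1725, 0.1666]
orientation: [-2.086, -2.346, 0.003]
force: [1.7, -1.1, 0.5]
gripper_width: -0.0
```

>>> carry_out(linear=[[0,0.03,0.02],[0,0.07,0.04],[0,0.11,0.04],[0,0.155,0.04],[0,0.2,0.04],[0,0.245,0.04],[0,0.29,0.04],[0,0.33,0.04],[0,0.36,0.04],[0,0.37,0.04],[0,0.37,0.04]], dr=[[0,0,0],[0,0,0],[0,0,0],[0,0,0],[0,0,0],[0,0,0],[0,0,0],[0,0,0],[0,0,0],[0,0,0],[0,0,0]])

```text
clock: 19.3
position: [0.5069, 0.1985, 0.2067]
orientation: [-2.084, -2.351, -0.0]
force: [0.5, 0.2, -0.7]
gripper_width: 0.0001
```

```bash
python3 sv.py s14; python3 - <<'E'
from h import *
d=grab("top","pics/t14.png");cv2.imwrite("pics/t14.png",cv2.resize(d["image"][120:300,190:440,::-1],None,fx=3.2,fy=3.2,interpolation=cv2.INTER_CUBIC))
E
```

```text
19.35 [0.5071 0.1969 0.2066] [ 2.086  2.349 -0.   ] [ 1.  -0.5 -0.2] board [-0.0219  0.167 ]
```

View pics/t14.png

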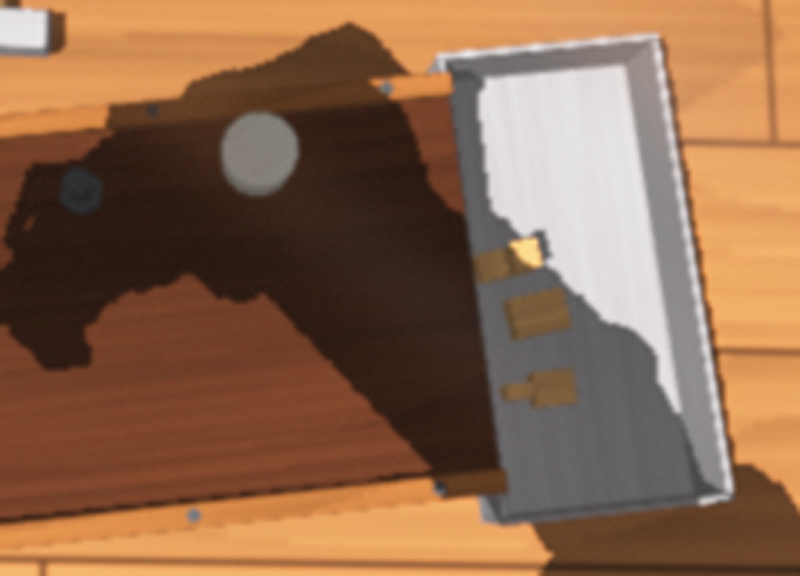

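View pics/s14.png

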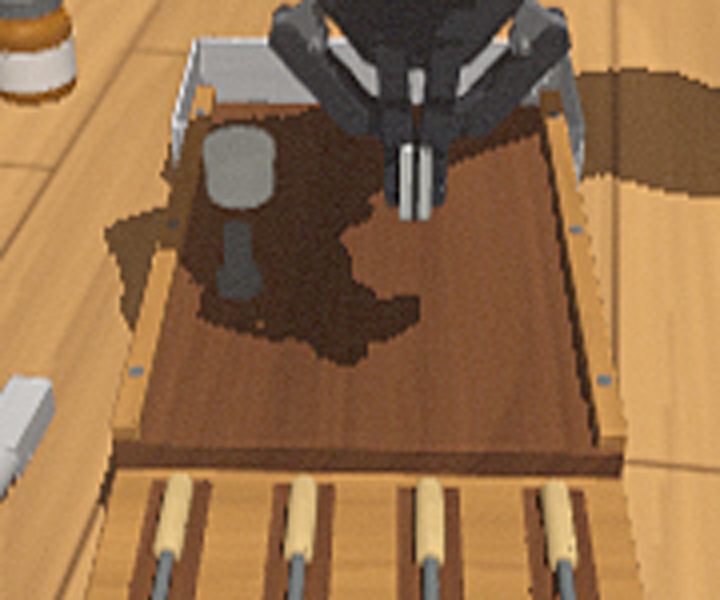

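```bash
python3 - <<'E'
from h import *
im=cv2.imread('pics/t9.png'); cv2.imwrite("pics/z9.png",cv2.resize(im[280:380,510:630],None,fx=6,fy=6,interpolation=cv2.INTER_CUBIC))
d=grab("top","pics/q.png"); im=d["image"][180:250,325:385,::-1]; cv2.imwrite("pics/z14.png",cv2.convertScaleAbs(cv2.resize(im,None,fx=8,fy=8,interpolation=cv2.INTER_CUBIC),alpha=1.8))
f=lambda u,v,z:(w2b(ray('top',190+(u+.5)/3.2-.5,120+(v+.5)/3.2-.5,z))*1000).round(1)
for z in(0.004,.022,.04,.062): print(z,f(475,265,z),f(545,245,z))
E
```

```text
0.004 [  17.5 -195.6] [  26.  -242.9]
0.022 [  15.2 -191.5] [  23.6 -237.9]
0.04 [  12.9 -187.4] [  21.1 -232.9]
0.062 [  10.1 -182.5] [  18.1 -226.8]
```

View pics/z9.png

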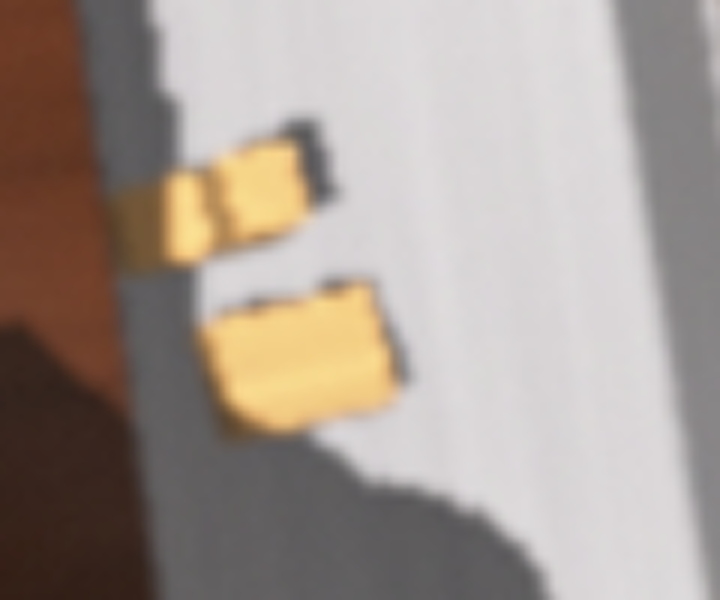

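View pics/z14.png

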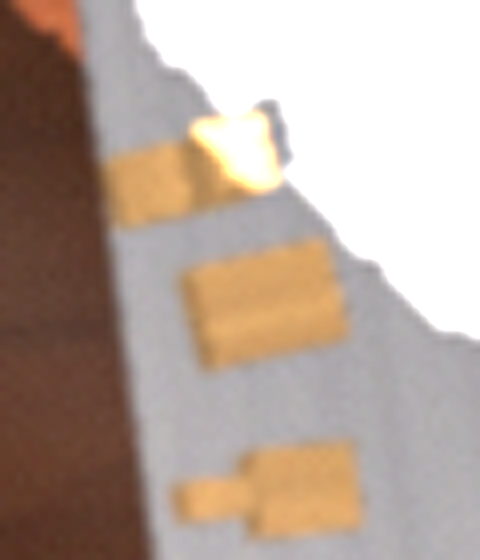

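Top view: all three offcuts are inside the tray. The ell stands on edge at (510,255) by the board-side wall and hasn't moved since the earlier picture. The block lies at (538,313) and the tenon at (540,388). The tin (239,165) and bolt (238,260) are unchanged in the side view, so I'll hand in.

```bash
python3 -c "
from workcell import bot
print(bot.finish_job())"
```

```text
the job is handed in; nothing more can be done
None
```

All three offcuts are in the steel tray, and I handed the job in at about 19.4 s of the 61 s allowed. With the fingers shut, I swept the block, the ell and the tenon in turn along the board and over the tray end.

- **One push that went wrong:** on its first push the ell turned and slipped off the side of the fingers. I measured it again, and the second push brought it flush. I then shifted the pusher towards the ell's centre of mass and swept it off cleanly.
- **Last checks (top and side pictures):** the block and tenon lie flat in the tray. The ell stands on edge near the board-side wall, wholly inside the tray, and had not moved in the last 6 s or so. The tin and bolt were in the same pixel positions as at the start, and the gripper was clear of everything.
- **Forces:** readings stayed below about 10 N wherever I read them, between moves; I did not track peaks during the moves. No check failed or disagreed at the end.

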